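# Slide the stray glaze sample home along the rail

## Task

A customer has left the blue glaze tile askew on the sample board of this pottery stall. With the fingertips, never taking it between the fingers or lifting it, push the tile up square against the long rail about where it lies, then keep it against the rail and slide it along into the empty corner pocket beside the blue swatch until it sits fully home, and take your hand away. Leave the green tile, cup, bowl and mug where they are.

Things in the scene. Friction and masses are not known exactly. Their poses are not given: they have to be found in the camera images.
- board: Fixed wooden sample board lying flat on the table, 12 mm thick; its x spans -150 to +115 mm, its y -225 to +225 mm. Origin on its underside, z up. All rails and walls on it stand 16 mm above its surface; the rest is flat and open. A tile fully home has its centre at board x = +20, y = +165 or -165 mm.
- rail (a point): Middle of the long rail's flat face (the face towards board -x), on the board's surface, at board x = +50 mm, y = 0; axes as the board's. The rail runs along y over the whole length, 18 mm thick, 16 mm high. At each end it meets an end stop square to it, whose face lies 195 mm from here; rail, stop and a short lip form a corner pocket.
- blue_pocket (a point): Centre of the blue tile's underside when fully home, on the board's surface; axes as the board's. Rail face 30 mm to +x, stop face 30 mm outward in y, lip face 33 mm to -x; lip 10 mm thick, 35 mm long from the stop, flared end 15 mm more. Entry is along the rail. The fixed blue swatch (32 x 60 x 5 mm) lies behind the rail, 70 mm to +x. At board y +165 or -165 mm.
- blue_tile: Loose blue ceramic tile, 60 x 60 x 12 mm, about 95 g (varies), lying flat on the board near its middle, turned up to 30 degrees, its edges clear of the rail. Origin at the centre of its underside, x and y square to its sides, z up.
- green_tile: Loose green ceramic tile of the same size, already home in the other pocket, beside the green swatch. Origin at the centre of its underside. To be left alone.
- cup: Loose terracotta cup, 64 mm across, 62 mm high, standing on the table beyond the rail. Origin at the centre of its underside. To be left alone.
- bowl: Loose cream bowl, 100 mm across, 42 mm high, standing on the table beyond the board's +y end. Origin at the centre of its underside. To be left alone.
- mug: Loose sage green mug, 72 mm across, 75 mm high, with a handle, standing on the table beyond the board's -y end. Origin at the centre of its underside. To be left alone.

How it is judged (in metres and radians):
On the way:
1. the blue tile is pushed square against the rail, still well short of the pocket (x of blue_tile in the frame of board above 0.016 m and (angle between the x axis of blue_tile and the x axis of board, either way round below 0.08 rad or angle between the x axis of blue_tile and the y axis of board, either way round below 0.08 rad) and horizontal distance between blue_tile and blue_pocket above 0.1 m), for 0.1 s.
At the end, for the whole second after the job is handed in: The blue tile lies flat and still in the pocket beside the blue swatch, its centre within 5 mm of the fully home place and its sides within 0.08 rad of the rail's direction (horizontal distance between blue_tile and blue_pocket below 0.005 m and (angle between the x axis of blue_tile and the x axis of board, either way round below 0.08 rad or angle between the x axis of blue_tile and the y axis of board, either way round below 0.08 rad) and z of blue_tile in the frame of board below 0.015 m and angle between blue_tile's own z axis and vertical below 0.06 rad and linear speed of blue_tile below 0.01 m/s); the robot touches nothing.
It fails at once if the blue tile is lifted more than 5 mm off the board or tipped (z of blue_tile in the frame of board above 0.017 m or angle between blue_tile's own z axis and vertical above 0.25 rad).
It fails at once if the blue tile is touched while it is between the fingers (they straddle it) (contact force between the fingers and blue_tile above 0.5 N and z of the grasp point in the frame of blue_tile below 0.024 m and x of the grasp point in the frame of blue_tile between -0.02 and 0.02 m and y of the grasp point in the frame of blue_tile between -0.02 and 0.02 m).
It fails at once if the blue tile comes within 100 mm of its pocket while more than 12 mm off the rail (horizontal distance between blue_tile and blue_pocket below 0.1 m and x of blue_tile in the frame of board below 0.008 m).
It fails at once if the green tile is disturbed (distance of green_tile from where it was at the start of the episode above 0.008 m).
It fails at once if the cup, bowl or mug is disturbed (distance of any of cup, bowl, mug from where it was at the start of the episode above 0.015 m).
It also fails if it takes over 45 s, if anything falls off the work surface, if the arm or the gripper's body presses on something with over 40 N, if the wrist force passes 120 N, or if a joint passes its speed limit or range.

## Robot

A 6-joint arm with a two-finger parallel gripper is mounted at the origin on the work surface. World frame = base frame: x ahead of the robot, y to its left, z up, the work surface at z = 0. Lengths are in m, angles in degrees, forces in N, time in s.
With the tool pointing down it reaches from about 0.375 to 0.9 m from the base axis. Payload 3.1 kg.
Tool frame: the origin (TCP) lies between the finger pads; the fingertips stand 11 mm ahead of it and the grasp point (between the pads) lies 8 mm behind it; z points along the fingers, y is the direction in which the jaws open and shut (so a half turn about z gives the same grasp; the last joint's range is limited). The gripper opens to 87 mm and grips with 3 to 60 N. Pads are 19 mm wide; open, the fingers measure 117 mm over their backs; the gripper's body (75 mm by 190 mm) begins 51 mm behind the grasp point.
Start: joints at [-85.858, 30.224, 82.088, -0, 67.689, -10.227], TCP at [0.155, -0.605, 0.234] pointing down, gripper open.
Joint ranges: [-176.69, 176.69], [-43.24, 126.21], [12.49, 139.97], [-82, 262], [0, 151.66], [-163.58, 163.58]. Speed limits (degrees/s): [159.86, 159.86, 180, 180, 180, 180].

## Interface

Orientations are given as a 3x3 rotation matrix whose columns are the frame's x, y, z axes.
In Python, from rig import bot, vision gives the robot as it stands. The module is installed in compiled form; this text tells all that it offers.
- The arm moves only by the tool jog_arm, never from a script. Its argument "rows" is a list of rows, each an object with "dp": the shift along the tool's x, y, z in mm, a list of three; "turn": the turn, a rotation vector about the tool's x, y, z in degrees, a list of three; "grip": the opening, from 0 (shut) to 1 (fully open). A call has 1 to 10 rows; each row is the pose to reach, as a shift and turn from the pose commanded when the call began, along the tool's axes at that moment; what a row does not reach only later rows make up. A row lasts 1/10 s, in which the tool goes at most 50 mm and 8.59 degrees, less where a joint would pass 70% of its speed; a pose out of reach is approached as far as the arm can. A call with a gripper value outside its range is refused whole. The fingers move at their own pace and stop on an object; the grip force is fixed at half the most. Time passes only in rows, so rows that repeat a pose let the fingers close. It gives the time, the measured TCP pose, the force and the opening at its end, in the units of the state.
- bot.read_state(): the state, without advancing time (a new reading comes with each control period).
- vision.capture(name): name is "side" or "top"; returns (picture, depth): 384x512x3 uint8, red, green, blue; 384x512 float32, m along the optical axis (not along the pixel's ray), 0 where there is no reading.
- vision.camera_info(name): a dict with "vertical_fov" (degrees; the focal length in pixels is half the picture's height over the tangent of half this angle, whatever the lens; pixels are square), "cx", "cy" (the principal point, pixels), "position" and "rotation" of the camera in the world. Camera axes: x right, y down, z forward; pixel columns grow to the right and rows downward; lengths in m; the calibration is good to about 2 mm. A picture is of the moment at which its call begins. camera_info takes no time and is no camera call.
- bot.hand_in(): hands the job in, once; it reports no verdict.
The state is a dict: "time_s": time; "joint_positions": joint angles; "qvel": joint speeds; "tau": joint torques, N m; "position": TCP position; "tcp_rot": TCP orientation; "force": force on the tool from outside, world axes, zero at the start; "moment": the same for the moment, N m; "opening": opening from 0.0 (shut) to 1.0 (fully open).
Only numpy, scipy, OpenCV 4.12 (cv2) and the standard library are available. Lean on these libraries where they do the work, as an engineer would, in place of code of your own. Each camera call takes 0.05 s, during which the arm holds its last target.

## Working session

There is one attempt and no reset: what is moved stays moved. The work goes in short steps, Python scripts to look and compute and a tool call to move; the robot and the scene stay as the last step left them, time stands still between calls to the robot, and variables do not carry over. Pictures are saved under pics/ and viewed, and the job is handed in when it is done.

Besides the shell and the picture viewer there is one more tool, called as name([rows], argument=value, ...), one row to a line, values as JSON. jog_arm: Moves the arm, as the interface text tells. Its arguments: {"type":"object","properties":{"rows":{"type":"array"}},"required":["rows"]}

```bash
mkdir -p pics
python3 - <<'E'
from rig import bot, vision
import cv2, numpy as np
s=bot.read_state()
for k,v in s.items(): print(k,np.round(v,4).tolist())
for n in("top","side"):
    p,d=vision.capture(n); i=vision.camera_info(n); print(n,i)
    cv2.imwrite(f"pics/{n}0.png",p[:,:,::-1]); np.savez(f"pics/{n}0.npz",p=p,d=d)
E
```

```text
time_s 0.0
joint_positions [-85.8573, 30.2792, 82.1571, -0.003, 67.6891, -10.2255]
qvel [-0.0207, -0.0386, 0.0893, -0.0978, 0.0725, 0.0107]
tau [-0.0016, -44.0044, -17.659, 0.0632, 0.0582, -0.0002]
position [0.1551, -0.6047, 0.2326]
tcp_rot [[0.9687, 0.2482, -0.0002], [0.2482, -0.9687, 0.0022], [0.0003, -0.0022, -1.0]]
force [0.0672, -0.3972, 0.2125]
moment [0.0023, 0.0219, 0.0137]
opening 1.0004
top {'vertical_fov': 52.579162573862114, 'cx': 261.0175890387926, 'cy': 191.36122807963883, 'position': array([0.56111888, 0.0321817 , 1.05078781]), 'rotation': array([[ 0.01216421, -0.99648276,  0.08291039],
       [-0.99974036, -0.0137178 , -0.0181943 ],
       [ 0.01926765, -0.08266754, -0.9963909 ]])}
side {'vertical_fov': 47.06595905101695, 'cx': 255.0685018014793, 'cy': 193.75136179863136, 'position': array([0.33358684, 0.70534073, 0.87285324]), 'rotation': array([[-9.13648733e-01, -3.00642099e-01,  2.73606141e-01],
       [-4.06504322e-01,  6.74923089e-01, -6.15819016e-01],
       [ 4.78019281e-04, -6.73864343e-01, -7.38854938e-01]])}
```

View pics/top0.png

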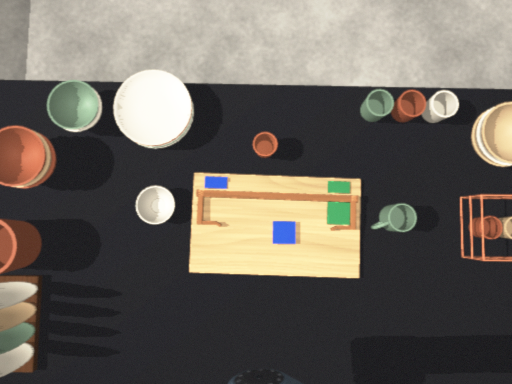

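View pics/side0.png

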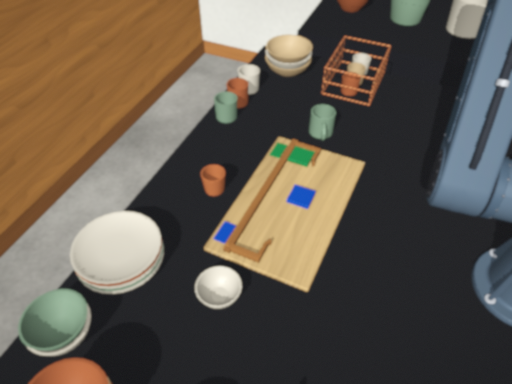

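The top view shows the board at px (190–361, 173–277). The blue swatch and empty pocket are at the upper left (+y end, about (210,205)). The blue tile is at (284,232), the green tile is home at (339,213), and the cup is at (265,145), the bowl at (155,205) and the mug at (398,218). Next I'll measure these.

```bash
cat > h.py <<'E'
import numpy as np, cv2
from rig import bot, vision
def ray(n,uv,z):
    i=vision.camera_info(n); f=192/np.tan(np.radians(i['vertical_fov']/2))
    uv=np.atleast_2d(uv).astype(float)
    c=np.c_[(uv[:,0]-i['cx'])/f,(uv[:,1]-i['cy'])/f,np.ones(len(uv))]
    d=c@i['rotation'].T; o=i['position']
    return (o+d*((z-o[2])/d[:,2])[:,None])
def blobs(p,lo,hi,amin=60):
    h=cv2.cvtColor(p,cv2.COLOR_RGB2HSV); m=cv2.inRange(h,lo,hi)
    cs,_=cv2.findContours(m,cv2.RETR_EXTERNAL,cv2.CHAIN_APPROX_NONE)
    return [c for c in cs if cv2.contourArea(c)>amin]
BLUE=((110,150,80),(128,255,255)); GREEN=((55,180,50),(80,255,255)); WOOD=((10,50,120),(30,200,255))
def rect(n,c,z):
    w=ray(n,c[:,0,:],z)[:,:2]*1000
    return cv2.minAreaRect(w.astype(np.float32))
E
python3 - <<'E'
from h import *
for n in("top","side"):
    q=np.load(f"pics/{n}0.npz"); p=q['p'];d=q['d']
    for nm,r,z in(("blue",BLUE,.024),("green",GREEN,.024),("wood",WOOD,.012)):
        for c in blobs(p,*r):
            if nm=="wood" and cv2.contourArea(c)<2000: continue
            print(n,nm,cv2.boundingRect(c),cv2.contourArea(c),np.round(np.array(sum([list(np.atleast_1d(x)) for x in rect(n,c,z)],[])),1))
            if nm=="wood": print(np.round(cv2.boxPoints(rect(n,c,z)),0).tolist())
E
```

```text
top blue (273, 222, 22, 21) 401.5 [540.1 -47.1  52.4  55.5   0.6]
top blue (205, 177, 22, 11) 189.0 [669.8 134.3  26.7  55.5   0.8]
top wood (189, 172, 172, 106) 16725.5 [559.6 -26.5 451.4 266.6  88.6]
[[421.0, -249.0], [688.0, -255.0], [698.0, 196.0], [432.0, 202.0]]
side blue (215, 223, 19, 19) 172.0 [664.9 141.1  54.4  26.2  88.6]
side blue (288, 186, 26, 22) 325.5 [536.6 -43.3  59.9  53.5  89.6]
side green (290, 149, 22, 15) 189.5 [ 589.8 -187.5   51.3   50.1   87.7]
side wood (204, 137, 161, 155) 13968.0 [556.9 -27.1 466.5 269.   88.5]
[[416.0, -257.0], [685.0, -264.0], [697.0, 203.0], [429.0, 210.0]]
side wood (321, 36, 70, 70) 3076.5 [ 576.3 -721.3  203.2  418.     0.8]
[[472.0, -514.0], [478.0, -932.0], [681.0, -929.0], [675.0, -511.0]]
side wood (0, 0, 258, 235) 28476.5 [1343.6 -441.   892.6 1383.8   45.3]
[[538.0, -271.0], [1521.0, -1245.0], [2149.0, -611.0], [1166.0, 363.0]]
```

Run:
```python
import numpy as np,cv2
a=np.load("pics/top0.npz")['p'][165:285,185:365,::-1]; cv2.imwrite("pics/z0.png",cv2.resize(a,None,fx=4.4,fy=4.4,interpolation=cv2.INTER_CUBIC))
b=np.load("pics/side0.npz")['p'][130:300,195:375,::-1]; cv2.imwrite("pics/z1.png",cv2.resize(b,None,fx=3.5,fy=3.5,interpolation=cv2.INTER_CUBIC))
```

```text
(no output)
```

View pics/z0.png

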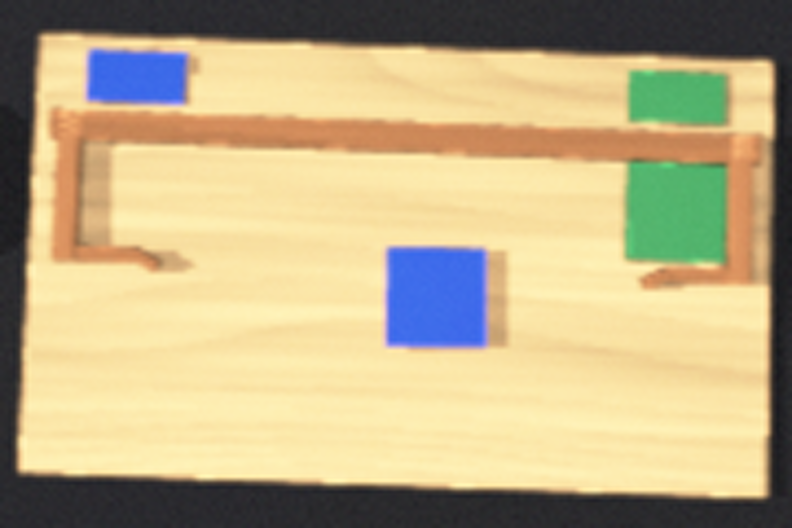

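View pics/z1.png

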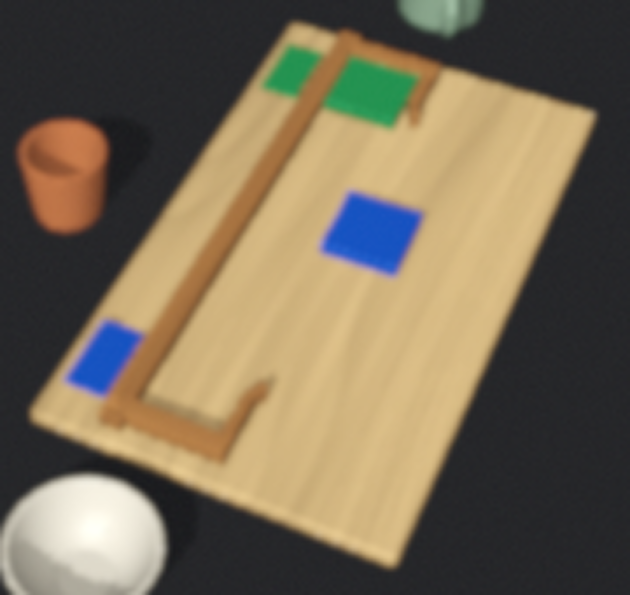

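Board pose: the origin is at about (577.1, -26.9) mm with yaw about -1.35°, and the measured size of 451×266 matches the stated 450×265. The tile is at board (-37, -21), turned about 2° from the board. The board in the side view and the swatch check agree with this. I'm moving above the -x side of the tile with the jaws along y and partly open.

jog_arm([
  {"dp":[45,-46,0],"turn":[0,0,2],"grip":0.3},
  {"dp":[90,-92,0],"turn":[0,0,4],"grip":0.3},
  {"dp":[136,-138,0],"turn":[0,0,6],"grip":0.3},
  {"dp":[182,-184,0],"turn":[0,0,8],"grip":0.3},
  {"dp":[227,-230,0],"turn":[0,0,10],"grip":0.3},
  {"dp":[273,-277,0],"turn":[0,0,12],"grip":0.3},
  {"dp":[318,-323,0],"turn":[0,0,14],"grip":0.3},
  {"dp":[363,-369,0],"turn":[0,0,15.7],"grip":0.3},
  {"dp":[409,-415,0],"turn":[0,0,15.7],"grip":0.3},
  {"dp":[454,-461,0],"turn":[0,0,15.7],"grip":0.3},
])

```text
time_s: 1.1
position: [0.4071, -0.1714, 0.2335]
tcp_rot: [[1.0, -0.024, -0.0], [-0.024, -1.0, 0.0], [-0.0, -0.0, -1.0]]
force: [0.8, -0.3, -0.5]
opening: 0.311
```

jog_arm([
  {"dp":[0,0,0],"turn":[0,0,0],"grip":0.3},
  {"dp":[0,0,0],"turn":[0,0,0],"grip":0.3},
  {"dp":[0,0,0],"turn":[0,0,0],"grip":0.3},
])

```text
time_s: 1.4
position: [0.4064, -0.1741, 0.2334]
tcp_rot: [[1.0, -0.024, -0.0], [-0.024, -1.0, -0.0], [-0.0, 0.0, -1.0]]
force: [-0.5, -0.2, -0.4]
opening: 0.301
```

jog_arm([
  {"dp":[20,-36,0],"turn":[0,0,0],"grip":0.3},
  {"dp":[40,-73,20],"turn":[0,0,0],"grip":0.3},
  {"dp":[60,-110,50],"turn":[0,0,0],"grip":0.3},
  {"dp":[71,-130,90],"turn":[0,0,0],"grip":0.3},
  {"dp":[71,-130,120],"turn":[0,0,0],"grip":0.3},
  {"dp":[71,-130,140],"turn":[0,0,0],"grip":0.3},
  {"dp":[71,-130,140],"turn":[0,0,0],"grip":0.3},
  {"dp":[71,-130,140],"turn":[0,0,0],"grip":0.3},
  {"dp":[71,-130,140],"turn":[0,0,0],"grip":0.3},
])

```text
time_s: 2.3
position: [0.4815, -0.0464, 0.0946]
tcp_rot: [[1.0, -0.025, 0.002], [-0.025, -1.0, -0.001], [0.002, 0.001, -1.0]]
force: [-0.4, 0.1, 0.9]
opening: 0.296
```

```bash
cat > look.py <<'E'
import sys
from h import *
k=sys.argv[1]
s=bot.read_state(); print(s['time_s'],np.round(s['position'],4),np.round(s['force'],1))
P={n:vision.capture(n)[0] for n in("top","side")}
im=np.hstack([cv2.resize(P["top"][165:285,185:365,::-1],(400,267),interpolation=cv2.INTER_CUBIC),cv2.resize(P["side"][120:300,185:385,::-1],(400,360),interpolation=cv2.INTER_CUBIC)[:267] if 0 else cv2.resize(P["side"][130:300,175:385,::-1],(330,267),interpolation=cv2.INTER_CUBIC)])
cv2.imwrite(f"pics/{k}.png",im)
O=np.array([577.1,-26.9]);a=np.radians(-1.35);R=np.array([[np.cos(a),-np.sin(a)],[np.sin(a),np.cos(a)]])
tb=(s['position'][:2]*1000-O)@R; print("tcp in board",np.round(tb,1))
for n in P:
    for c in blobs(P[n],*BLUE):
        r=rect(n,c,.024); print(n,np.round(np.array(r[0]),1),"board",np.round((np.array(r[0])-O)@R,1),np.round(r[1],1),round(r[2]+1.35,1))
E
python3 look.py l1
```

```text
2.3 [ 0.4815 -0.0464  0.0946] [-0.4  0.1  0.9]
tcp in board [-95.1 -21.8]
top [538.9 -47.1] board [-37.7 -21.1] [55.1 55.3] 1.6
top [669.8 133.1] board [ 88.9 162.2] [26.7 53. ] 2.2
side [664.9 141.1] board [ 83.8 170. ] [54.4 26.2] 89.9
side [536.6 -43.9] board [-40.1 -17.9] [61.  53.5] 90.9
```

View pics/l1.png

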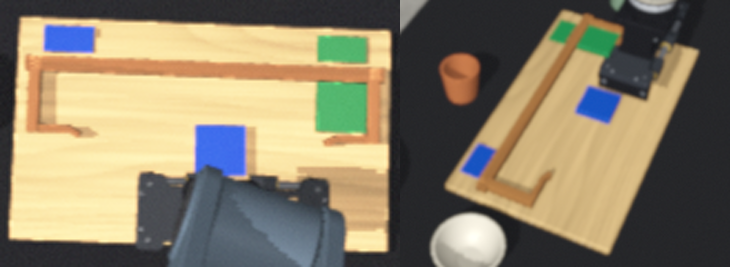

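The gripper is behind the tile (tile at composite px (220,150)) and centred on it in y. I'm lowering and starting the push.

jog_arm([
  {"dp":[0,0,20],"turn":[0,0,0],"grip":0.3},
  {"dp":[0,0,40],"turn":[0,0,0],"grip":0.3},
  {"dp":[0,0,55],"turn":[0,0,0],"grip":0.3},
  {"dp":[0,0,65],"turn":[0,0,0],"grip":0.3},
  {"dp":[0,0,65],"turn":[0,0,0],"grip":0.3},
  {"dp":[0,0,65],"turn":[0,0,0],"grip":0.3},
])

```text
time_s: 3.0
position: [0.481, -0.0451, 0.0291]
tcp_rot: [[1.0, -0.023, 0.001], [-0.023, -1.0, -0.0], [0.001, 0.0, -1.0]]
force: [-0.3, 0.3, -0.2]
opening: 0.3
```

jog_arm([
  {"dp":[4,0,0],"turn":[0,0,0],"grip":0.3},
  {"dp":[8,0,0],"turn":[0,0,0],"grip":0.3},
  {"dp":[12,0,0],"turn":[0,0,0],"grip":0.3},
  {"dp":[15,0,0],"turn":[0,0,0],"grip":0.3},
  {"dp":[18,0,0],"turn":[0,0,0],"grip":0.3},
  {"dp":[21,0,0],"turn":[0,0,0],"grip":0.3},
  {"dp":[24,0,0],"turn":[0,0,0],"grip":0.3},
  {"dp":[27,0,0],"turn":[0,0,0],"grip":0.3},
  {"dp":[30,0,0],"turn":[0,0,0],"grip":0.3},
  {"dp":[33,0,0],"turn":[0,0,0],"grip":0.3},
])

```text
time_s: 4.0
position: [0.5141, -0.0458, 0.0285]
tcp_rot: [[1.0, -0.023, 0.0], [-0.023, -1.0, -0.0], [0.0, 0.0, -1.0]]
force: [-0.4, -0.1, -0.3]
opening: 0.299
```

```bash
python3 look.py l2
```

```text
4.0 [ 0.5141 -0.0458  0.0285] [-0.4 -0.1 -0.3]
tcp in board [-62.6 -20.4]
top [568.1 -48.2] board [ -8.5 -21.5] [54.9 27.1] 87.3
top [669.8 133.1] board [ 88.9 162.2] [26.7 53. ] 2.2
side [664.9 141.1] board [ 83.8 170. ] [54.4 26.2] 89.9
```

View pics/l2.png

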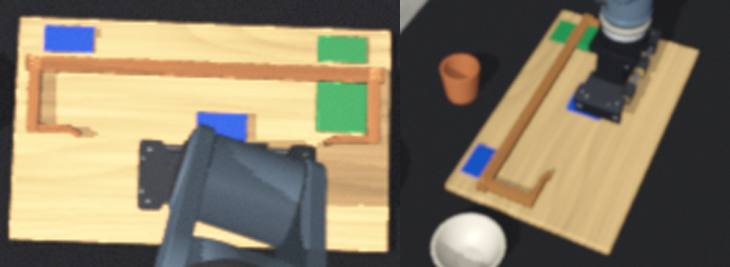

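The tile's far edge advanced about 14 mm to composite px y≈113, so contact is where I expected it. I'm continuing towards the rail, which is about 43 mm further on.

jog_arm([
  {"dp":[4,0,0],"turn":[0,0,0],"grip":0.3},
  {"dp":[8,0,0],"turn":[0,0,0],"grip":0.3},
  {"dp":[12,0,0],"turn":[0,0,0],"grip":0.3},
  {"dp":[16,0,0],"turn":[0,0,0],"grip":0.3},
  {"dp":[20,0,0],"turn":[0,0,0],"grip":0.3},
  {"dp":[24,0,0],"turn":[0,0,0],"grip":0.3},
  {"dp":[28,0,0],"turn":[0,0,0],"grip":0.3},
  {"dp":[32,0,0],"turn":[0,0,0],"grip":0.3},
  {"dp":[35,0,0],"turn":[0,0,0],"grip":0.3},
  {"dp":[37,0,0],"turn":[0,0,0],"grip":0.3},
])

```text
time_s: 5.1
position: [0.551, -0.0466, 0.0285]
tcp_rot: [[1.0, -0.023, 0.0], [-0.023, -1.0, -0.0], [0.0, 0.0, -1.0]]
force: [-0.7, -0.0, 0.3]
opening: 0.302
```

jog_arm([
  {"dp":[1,0,0],"turn":[0,0,0],"grip":0.3},
  {"dp":[2,0,0],"turn":[0,0,0],"grip":0.3},
  {"dp":[3,0,0],"turn":[0,0,0],"grip":0.3},
])

```text
time_s: 5.4
position: [0.5533, -0.0466, 0.0286]
tcp_rot: [[1.0, -0.023, -0.001], [-0.023, -1.0, 0.0], [-0.001, -0.0, -1.0]]
force: [-0.8, 0.7, 0.7]
opening: 0.298
```

jog_arm([
  {"dp":[1,0,0],"turn":[0,0,0],"grip":0.3},
  {"dp":[2,0,0],"turn":[0,0,0],"grip":0.3},
])

```text
time_s: 5.6
position: [0.5557, -0.0467, 0.0286]
tcp_rot: [[1.0, -0.023, 0.0], [-0.023, -1.0, 0.0], [0.0, -0.0, -1.0]]
force: [-0.5, -1.0, 0.3]
opening: 0.302
```

jog_arm([
  {"dp":[1,0,0],"turn":[0,0,0],"grip":0.3},
  {"dp":[2,0,0],"turn":[0,0,0],"grip":0.3},
])

```text
time_s: 5.8
position: [0.5559, -0.0466, 0.0285]
tcp_rot: [[1.0, -0.023, -0.004], [-0.023, -1.0, 0.0], [-0.004, -0.0, -1.0]]
force: [-6.5, -1.7, 4.7]
opening: 0.297
```

jog_arm([
  {"dp":[1,0,0],"turn":[0,0,0],"grip":0.3},
  {"dp":[1,0,0],"turn":[0,0,0],"grip":0.3},
])

```text
time_s: 6.0
position: [0.5559, -0.0466, 0.0284]
tcp_rot: [[1.0, -0.023, -0.006], [-0.023, -1.0, 0.001], [-0.006, -0.001, -1.0]]
force: [-5.8, -1.5, 3.6]
opening: 0.302
```

```bash
python3 look.py l3
```

```text
6.0 [ 0.5559 -0.0466  0.0284] [-5.8 -1.5  3.6]
tcp in board [-20.7 -20.2]
top [669.8 134.3] board [ 88.9 163.4] [26.7 55.5] 2.2
side [664.9 141.1] board [ 83.8 170. ] [54.4 26.2] 89.9
```

View pics/l3.png

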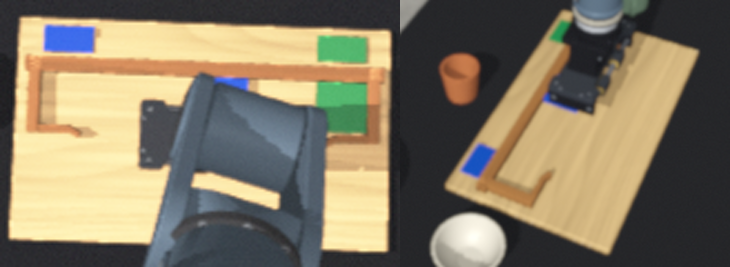

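The push stopped firmly, with -6 N at TCP x = 555.9 mm. That is 1.2 mm from the predicted rail contact. I'm pressing briefly, then backing off and raising to check that the tile is square.

jog_arm([
  {"dp":[1,0,0],"turn":[0,0,0],"grip":0.3},
  {"dp":[1,0,0],"turn":[0,0,0],"grip":0.3},
  {"dp":[-8,0,0],"turn":[0,0,0],"grip":0.3},
  {"dp":[-25,0,0],"turn":[0,0,0],"grip":0.3},
  {"dp":[-50,0,-15],"turn":[0,0,0],"grip":0.1},
  {"dp":[-70,0,-45],"turn":[0,0,0],"grip":0.1},
  {"dp":[-80,0,-60],"turn":[0,0,0],"grip":0.1},
  {"dp":[-80,0,-60],"turn":[0,0,0],"grip":0.1},
  {"dp":[-80,0,-60],"turn":[0,0,0],"grip":0.1},
])

```text
time_s: 7.0
position: [0.4801, -0.0453, 0.0888]
tcp_rot: [[1.0, -0.024, 0.003], [-0.024, -1.0, -0.001], [0.004, 0.001, -1.0]]
force: [0.5, -0.5, -0.4]
opening: 0.107
```

```bash
python3 look.py l4
```

```text
7.0 [ 0.4801 -0.0453  0.0888] [ 0.5 -0.5 -0.4]
tcp in board [-96.6 -20.7]
top [596.7 -49.3] board [ 20.2 -21.9] [55.6 55.6] 1.6
top [669.8 134.3] board [ 88.9 163.4] [26.7 55.5] 2.2
side [664.9 141.1] board [ 83.8 170. ] [54.4 26.2] 89.9
side [593.9 -45.2] board [ 17.2 -17.9] [60.4 56.6] 89.0
```

View pics/l4.png

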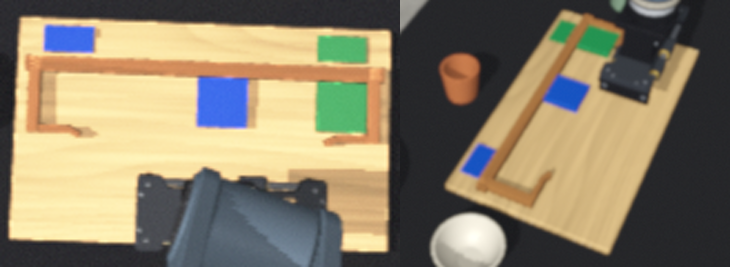

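The tile is square against the rail at board (20, -22), composite px (222,102), and nothing else has moved. I'm turning the hand 90° and going round to the tile's -y side.

jog_arm([
  {"dp":[0,15,0],"turn":[0,0,-8],"grip":0.1},
  {"dp":[5,35,0],"turn":[0,0,-16],"grip":0.1},
  {"dp":[15,50,0],"turn":[0,0,-24],"grip":0.1},
  {"dp":[30,57,0],"turn":[0,0,-32],"grip":0.1},
  {"dp":[50,57,0],"turn":[0,0,-40],"grip":0.1},
  {"dp":[70,57,0],"turn":[0,0,-48],"grip":0.1},
  {"dp":[90,57,0],"turn":[0,0,-56],"grip":0.1},
  {"dp":[105,57,0],"turn":[0,0,-64],"grip":0.1},
  {"dp":[112,57,0],"turn":[0,0,-72],"grip":0.1},
  {"dp":[112,57,0],"turn":[0,0,-80],"grip":0.1},
])

```text
time_s: 8.1
position: [0.5913, -0.1047, 0.0872]
tcp_rot: [[0.19, 0.982, 0.001], [0.982, -0.19, -0.0], [0.0, 0.001, -1.0]]
force: [-0.1, 0.3, -0.2]
opening: 0.099
```

jog_arm([
  {"dp":[0,0,0],"turn":[0,0,-8],"grip":0.1},
  {"dp":[0,0,0],"turn":[0,0,-10],"grip":0.1},
  {"dp":[0,0,0],"turn":[0,0,-10],"grip":0.1},
])

```text
time_s: 8.4
position: [0.5896, -0.1044, 0.0871]
tcp_rot: [[0.023, 1.0, -0.001], [1.0, -0.023, 0.0], [0.0, -0.001, -1.0]]
force: [-0.6, -0.1, 0.3]
opening: 0.097
```

```bash
python3 look.py l5
```

```text
8.4 [ 0.5896 -0.1044  0.0871] [-0.6 -0.1  0.3]
tcp in board [ 14.3 -77.2]
top [597. -50.] board [ 20.5 -22.7] [57.  56.3] 86.4
top [669.8 134.3] board [ 88.9 163.4] [26.7 55.5] 2.2
side [664.9 141.1] board [ 83.8 170. ] [54.4 26.2] 89.9
side [593.9 -45.2] board [ 17.2 -17.9] [60.4 56.6] 89.0
```

View pics/l5.png

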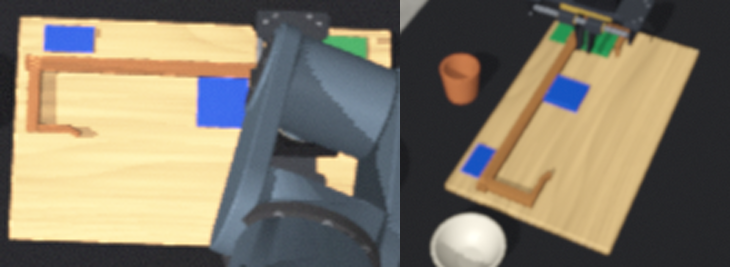

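The hand is at board (14, -77), with the tile clear ahead of it at composite px (222,102). I'm lowering and pushing along +y.

jog_arm([
  {"dp":[0,0,20],"turn":[0,0,0],"grip":0.1},
  {"dp":[0,0,40],"turn":[0,0,0],"grip":0.1},
  {"dp":[0,0,52],"turn":[0,0,0],"grip":0.1},
  {"dp":[0,0,58],"turn":[0,0,0],"grip":0.1},
  {"dp":[0,0,58],"turn":[0,0,0],"grip":0.1},
  {"dp":[0,0,58],"turn":[0,0,0],"grip":0.1},
])

```text
time_s: 9.1
position: [0.5897, -0.1047, 0.0309]
tcp_rot: [[0.023, 1.0, 0.001], [1.0, -0.023, -0.0], [-0.0, 0.001, -1.0]]
force: [-0.1, -1.0, 1.6]
opening: 0.099
```

jog_arm([
  {"dp":[4,0,0],"turn":[0,0,0],"grip":0.1},
  {"dp":[8,0,0],"turn":[0,0,0],"grip":0.1},
  {"dp":[12,0,0],"turn":[0,0,0],"grip":0.1},
  {"dp":[15,0,0],"turn":[0,0,0],"grip":0.1},
  {"dp":[18,0,0],"turn":[0,0,0],"grip":0.1},
  {"dp":[22,0,0],"turn":[0,0,0],"grip":0.1},
  {"dp":[26,0,0],"turn":[0,0,0],"grip":0.1},
  {"dp":[30,0,0],"turn":[0,0,0],"grip":0.1},
  {"dp":[35,0,0],"turn":[0,0,0],"grip":0.1},
  {"dp":[40,0,0],"turn":[0,0,0],"grip":0.1},
])

```text
time_s: 10.1
position: [0.5904, -0.0641, 0.0306]
tcp_rot: [[0.023, 1.0, 0.0], [1.0, -0.023, -0.0], [-0.0, 0.0, -1.0]]
force: [-0.3, -1.0, 0.8]
opening: 0.101
```

jog_arm([
  {"dp":[4,0,0],"turn":[0,0,0],"grip":0.1},
  {"dp":[8,0,0],"turn":[0,0,0],"grip":0.1},
  {"dp":[12,0,0],"turn":[0,0,0],"grip":0.1},
  {"dp":[16,0.2,0],"turn":[0,0,0],"grip":0.1},
  {"dp":[20,0.2,0],"turn":[0,0,0],"grip":0.1},
  {"dp":[24,0.2,0],"turn":[0,0,0],"grip":0.1},
  {"dp":[28,0.2,0],"turn":[0,0,0],"grip":0.1},
  {"dp":[32,0.2,0],"turn":[0,0,0],"grip":0.1},
  {"dp":[36,0.2,0],"turn":[0,0,0],"grip":0.1},
  {"dp":[40,0.2,0],"turn":[0,0,0],"grip":0.1},
])

```text
time_s: 11.1
position: [0.5913, -0.0242, 0.0305]
tcp_rot: [[0.023, 1.0, -0.0], [1.0, -0.023, 0.0], [0.0, -0.0, -1.0]]
force: [1.1, -0.9, 0.5]
opening: 0.1
```

```bash
python3 look.py l6
```

```text
11.1 [ 0.5913 -0.0242  0.0305] [ 1.1 -0.9  0.5]
tcp in board [14.1  3.1]
top [669.8 133.1] board [ 88.9 162.2] [26.7 53.1] 2.2
side [664.9 141.1] board [ 83.8 170. ] [54.4 26.2] 89.9
side [595.4  18.8] board [17.2 46.1] [63.1 57. ] 90.9
```

View pics/l6.png

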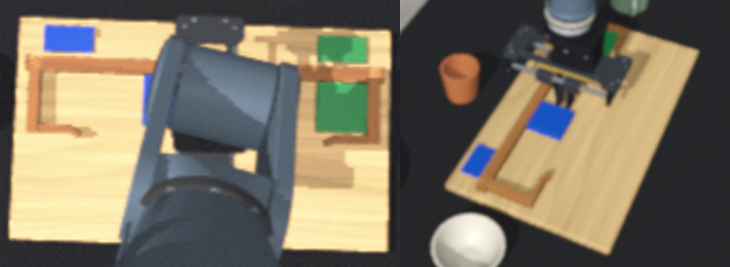

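The tile is still on the rail: its side-view x is 17.2, the same as when it was squared. It is now at y≈+43, composite px (550,120). I'm continuing.

jog_arm([
  {"dp":[4,0,1],"turn":[0,0,0],"grip":0.1},
  {"dp":[8,0,1.5],"turn":[0,0,0],"grip":0.1},
  {"dp":[12,0.2,1.5],"turn":[0,0,0],"grip":0.1},
  {"dp":[16,0.2,1.5],"turn":[0,0,0],"grip":0.1},
  {"dp":[20,0.2,1.5],"turn":[0,0,0],"grip":0.1},
  {"dp":[24,0.3,1.5],"turn":[0,0,0],"grip":0.1},
  {"dp":[28,0.3,1.5],"turn":[0,0,0],"grip":0.1},
  {"dp":[32,0.3,1.5],"turn":[0,0,0],"grip":0.1},
  {"dp":[36,0.3,1.5],"turn":[0,0,0],"grip":0.1},
  {"dp":[40,0.3,1.5],"turn":[0,0,0],"grip":0.1},
])

```text
time_s: 12.2
position: [0.5924, 0.0159, 0.029]
tcp_rot: [[0.023, 1.0, -0.0], [1.0, -0.023, 0.0], [0.0, -0.0, -1.0]]
force: [-0.1, -1.2, -0.6]
opening: 0.106
```

```bash
python3 look.py l7
```

```text
12.2 [0.5924 0.0159 0.029 ] [-0.1 -1.2 -0.6]
tcp in board [14.3 43.1]
top [669.8 133.1] board [ 88.9 162.2] [26.7 53. ] 2.2
side [664.9 141.1] board [ 83.8 170. ] [54.4 26.2] 89.9
side [596.4  57.3] board [17.3 84.6] [65.3 57.1] 89.8
```

View pics/l7.png

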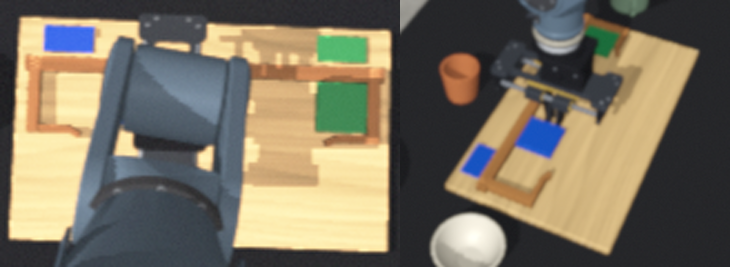

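The tile is still flush with the rail and about to enter the pocket (composite px (540,138)). I'm continuing.

jog_arm([
  {"dp":[4,0,0],"turn":[0,0,0],"grip":0.1},
  {"dp":[8,0,0],"turn":[0,0,0],"grip":0.1},
  {"dp":[12,0,0],"turn":[0,0,0],"grip":0.1},
  {"dp":[16,0.1,0],"turn":[0,0,0],"grip":0.1},
  {"dp":[20,0.2,0],"turn":[0,0,0],"grip":0.1},
  {"dp":[24,0.2,0],"turn":[0,0,0],"grip":0.1},
  {"dp":[28,0.2,0],"turn":[0,0,0],"grip":0.1},
  {"dp":[32,0.2,0],"turn":[0,0,0],"grip":0.1},
  {"dp":[36,0.2,0],"turn":[0,0,0],"grip":0.1},
  {"dp":[40,0.2,0],"turn":[0,0,0],"grip":0.1},
])

```text
time_s: 13.3
position: [0.5937, 0.0557, 0.0291]
tcp_rot: [[0.023, 1.0, -0.0], [1.0, -0.023, -0.0], [-0.0, -0.0, -1.0]]
force: [-0.4, -1.6, 0.1]
opening: 0.098
```

jog_arm([
  {"dp":[4,0,0],"turn":[0,0,0],"grip":0.1},
  {"dp":[8,0,0],"turn":[0,0,0],"grip":0.1},
  {"dp":[12,0,0],"turn":[0,0,0],"grip":0.1},
  {"dp":[16,0.1,0],"turn":[0,0,0],"grip":0.1},
  {"dp":[20,0.2,0],"turn":[0,0,0],"grip":0.1},
  {"dp":[24,0.2,0],"turn":[0,0,0],"grip":0.1},
  {"dp":[28,0.2,0],"turn":[0,0,0],"grip":0.1},
  {"dp":[31,0.2,0],"turn":[0,0,0],"grip":0.1},
  {"dp":[34,0.2,0],"turn":[0,0,0],"grip":0.1},
  {"dp":[36,0.2,0],"turn":[0,0,0],"grip":0.1},
])

```text
time_s: 14.3
position: [0.5945, 0.0917, 0.0291]
tcp_rot: [[0.023, 1.0, -0.0], [1.0, -0.023, -0.0], [-0.0, -0.0, -1.0]]
force: [-1.4, -2.0, 1.3]
opening: 0.095
```

```bash
python3 look.py l8
```

```text
14.3 [0.5945 0.0917 0.0291] [-1.4 -2.   1.3]
tcp in board [ 14.6 118.9]
top [672.3 145.1] board [ 91.1 174.2] [21.3 29.2] 2.2
side [597.9 131.1] board [ 17.  158.4] [62.  57.6] 89.8
side [664.9 141.1] board [ 83.8 170. ] [54.4 26.2] 89.9
```

View pics/l8.png

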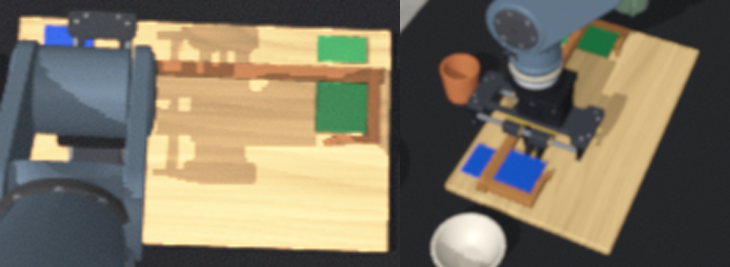

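The tile is inside the pocket, about 6 mm from home. I'm doing the last part slowly, watching the force.

jog_arm([
  {"dp":[1.5,0,0],"turn":[0,0,0],"grip":0.1},
  {"dp":[3,0,0],"turn":[0,0,0],"grip":0.1},
  {"dp":[4.5,0,0],"turn":[0,0,0],"grip":0.1},
])

```text
time_s: 14.7
position: [0.5949, 0.096, 0.029]
tcp_rot: [[0.023, 1.0, 0.0], [1.0, -0.023, 0.0], [0.0, 0.0, -1.0]]
force: [-0.4, -1.4, 0.9]
opening: 0.098
```

jog_arm([
  {"dp":[1,0,0],"turn":[0,0,0],"grip":0.1},
  {"dp":[2,0,0],"turn":[0,0,0],"grip":0.1},
])

```text
time_s: 14.9
position: [0.5949, 0.0974, 0.029]
tcp_rot: [[0.022, 1.0, -0.0], [1.0, -0.022, -0.001], [-0.001, -0.0, -1.0]]
force: [-1.2, -6.1, 1.0]
opening: 0.1
```

jog_arm([
  {"dp":[1,0,0],"turn":[0,0,0],"grip":0.1},
  {"dp":[1,0,0],"turn":[0,0,0],"grip":0.1},
])

```text
time_s: 15.1
position: [0.5949, 0.0974, 0.029]
tcp_rot: [[0.022, 1.0, -0.0], [1.0, -0.022, -0.002], [-0.002, -0.0, -1.0]]
force: [-1.3, -7.0, -0.2]
opening: 0.101
```

The tile stopped against the end stop with -7 N at board y≈124.6; I had predicted 125.5. I'm backing straight off along the rail, then raising and moving clear.

jog_arm([
  {"dp":[-3,0,0],"turn":[0,0,0],"grip":0.1},
  {"dp":[-12,0,0],"turn":[0,0,0],"grip":0.1},
  {"dp":[-30,0,-10],"turn":[0,0,0],"grip":0.1},
  {"dp":[-60,0,-35],"turn":[0,0,0],"grip":0.1},
  {"dp":[-95,0,-70],"turn":[0,0,0],"grip":0.1},
  {"dp":[-130,0,-100],"turn":[0,0,0],"grip":0.1},
  {"dp":[-170,0,-120],"turn":[0,0,0],"grip":0.1},
  {"dp":[-200,0,-120],"turn":[0,0,0],"grip":0.1},
  {"dp":[-200,0,-120],"turn":[0,0,0],"grip":0.1},
  {"dp":[-200,0,-120],"turn":[0,0,0],"grip":0.1},
])

```text
time_s: 16.1
position: [0.59, -0.1015, 0.149]
tcp_rot: [[0.025, 1.0, 0.0], [1.0, -0.025, 0.001], [0.001, 0.0, -1.0]]
force: [0.6, 0.4, 0.1]
opening: 0.1
```

```bash
python3 look.py l9
```

```text
16.1 [ 0.59   -0.1015  0.149 ] [0.6 0.4 0.1]
tcp in board [ 14.7 -74.3]
top [601.2 136.4] board [ 20.3 163.9] [56.1 55.7] 89.7
top [669.8 134.3] board [ 88.9 163.4] [26.7 55.5] 2.2
side [598.  136.2] board [ 17.1 163.5] [51.5 57.7] 90.1
side [664.9 141.1] board [ 83.8 170. ] [54.4 26.2] 89.9
```

View pics/l9.png

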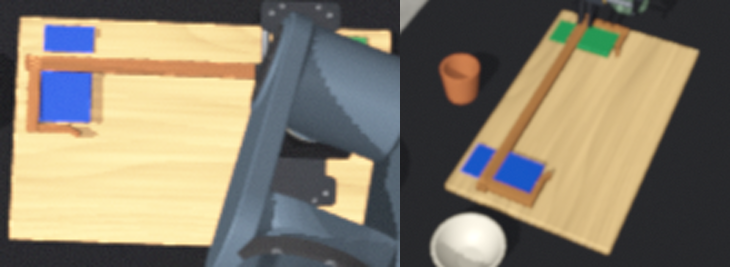

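The tile sits in the pocket at board (20.3, 163.9), composite px (66,97), square to the rail and against the stop. The hand is clear, so I'm handing in.

```bash
python3 -c "
from rig import bot
print(bot.hand_in())"
```

```text
the job is handed in; nothing more can be done
None
```

The blue tile is home in the pocket beside the blue swatch, and I handed the job in after about 16 s with the hand clear and the arm touching nothing. I pushed it square against the rail with the fingertips, then slid it along the rail in short steps until it met the end stop (about 7 N), never gripping or lifting it.

- **Final position:** The top view puts the tile centre at board (20.3, 163.9) mm; fully home is (20, 165). Its sides are within about 0.5° of the rail by eye and fit, although the angle fit itself scatters by 1–4° at this pixel size.
- **Camera disagreement:** The side view reads x about 3 mm lower (17.1). It read the tile the same way when it was pressed against the rail, so I take this as a constant offset of that camera.
- **Contact checks:** The pushes stopped 1.2 mm short of the predicted position at the rail and 0.9 mm short at the end stop. Both are within the measuring error.
- **Other objects:** The green tile, cup and bowl look unmoved in the last pictures, but I did not measure them. I did not check the mug separately; the gripper was never lowered near it.

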